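Unload the drill jig

TASK

Swing the drill jig's hinged steel leaf up by its red ball knob and over past its balance point, so that it stays open by itself on its back stop. Then take the drilled aluminium block out of the jig and set it down gently (no dropping) flat on the floor of the orange tray, beside the finished one there, and let go. Leave the leaf open and do not disturb anything else.

Things in the scene. Friction and masses are not known exactly. Their poses are not given: they have to be found in the camera images.
- jig: drill jig fixed to the bench: green base 180 (x) x 130 (y) x 16. Origin: centre of its underside. Hinge axis parallel to its y, at x 70, z 80, between two lugs at y +-45 (x 60 to 96, up to z 100). The block lies under the leaf at x 0, y 0 on rests 12 high, long side along x, low fences round its ends (8 above its underside); the middle of its long sides is free for fingers
- leaf (a joint): angle of the steel leaf (rad): 0 = closed, lying level over the workpiece, free end towards the jig's -x; grows as it swings up and over towards the jig's +x; balance point about 1.57; its back stop is at 2.0, where it rests by its own weight. The hinge turns freely: let go before the balance point it falls shut. Leaf plate 120 x 66 x 12, about 0.5 kg, under 5 N at the knob
- knob (a point): centre of the red ball knob, diameter 28, on a 10 mm thick stem at the leaf's free end, 160 from the hinge axis and 32 clear of the plate's edge. Closed it is 80 above the bench at the jig's x -90, y 0; it moves in an arc about the hinge axis. The ball turns freely between fingers that pinch it along the jig's y
- work_mid (a point): the workpiece to take out: drilled aluminium block 90 (its x) x 40 (y) x 40 high, about 0.4 kg, two dark holes in its top. Point: its centre; in the jig 48 above the bench, its underside 28 above the bench
- orange_tray: orange open tray fixed to the bench, for finished blocks, outside 150 (its x) x 240 (y) x 45 high, walls and floor 5 thick. Origin: centre of the underside. One finished block lies in it, centred near x 0, y -75, long side about along x; the +y part is free
- orange_tray_free (a point): point on the orange tray's floor (5 above the bench) in the middle of its free part, at the tray's x 0, y +35; axes as the tray
- blue_tray: blue open tray of the same size holding an undrilled blank; not to be used. Origin: centre of the underside
- finished_mid (a point): another aluminium block like the workpiece, already lying in the orange tray at its -y end; leave alone. Point: its centre
- blank_mid (a point): an undrilled aluminium block of the same size lying in the blue tray at its -y end; leave alone. Point: its centre
- tin_mid (a point): yellow tin, diameter 68, 90 high; bystander. Point: its centre
- jug_mid (a point): grey plastic beaker, diameter 90, 120 high; bystander. Point: its centre
- solvent_mid (a point): white bottle with red cap, diameter 66, 190 high; bystander. Point: its centre
- carton_mid (a point): small yellow box 70 x 50 x 45; bystander. Point: its centre
- hammer_grip (a point): hammer lying on the bench; bystander. Point: on its handle
- wrench_grip (a point): wrench lying on the bench; bystander. Point: on its handle
Mind the look-alikes: they are no part of the job. What is shaped like the jig but brown is not meant.

How it is judged:
On the way:
1. the leaf stands open on its back stop by itself, the fingers off it (value of joint leaf above 1.85 rad and contact force between the fingers and jig below 0.1 N), for 0.3 s.
At the end, for the whole second after the job is handed in: the leaf is still open beyond 1.85 rad, and the drilled block lies at rest flat on the orange tray's floor (its centre inside the walls and within 6 mm of the height it has when lying on the floor) (value of joint leaf above 1.85 rad and x of work_mid in the frame of orange_tray between -0.07 and 0.07 m and y of work_mid in the frame of orange_tray between -0.115 and 0.115 m and z of work_mid in the frame of orange_tray between 0.019 and 0.031 m and linear speed of work below 0.02 m/s); the robot touches nothing.
It fails at once if the workpiece is dropped (it falls freely faster than 0.7 m/s, about 25 mm of fall) (linear speed of work above 0.7 m/s and contact force between the fingers and work below 0.05 N).
It fails at once if a bystander, the finished block or the blank is moved more than 40 mm (distance of any of finished_mid, blank_mid, tin_mid, jug_mid, solvent_mid, carton_mid, hammer_grip, wrench_grip from where it was at the start of the episode above 0.04 m).
It also fails if it takes over 54 s, if anything falls off the work surface, if the arm or the gripper's body presses on something with over 40 N, if the wrist force passes 120 N, or if a joint passes its speed limit or range.

ROBOT

A 6-joint arm with a two-finger parallel gripper is mounted at the origin on the work surface. World frame = base frame: x ahead of the robot, y to its left, z up, the work surface at z = 0. Lengths are in m, angles in rad, forces in N, time in s.
With the tool pointing down it reaches from about 0.375 to 0.75 m from the base axis. Payload 9 kg.
Tool frame: the origin (TCP) lies midway between the tips of the shut fingers; the grasp point (between the pads) lies 19 mm behind it (bot.grip_depth is the distance from the TCP to the grasp point, in m); z points along the fingers, x is the direction in which the jaws open and shut, and the axes are right-handed (so a half turn about z gives the same grasp; the last joint's range is limited). The gripper opens to 85 mm and grips with 20 to 120 N. Pads are 22 mm wide; open, the fingers measure 114 mm over their backs; the gripper's body (76 mm by 85 mm) begins 54 mm behind the grasp point. The pads swing forward as they close: fully open they stand 13 mm farther back than shut.
Start: joints at [0.898, 0.104, 0.097, 1.564, 0, 1.353], TCP at [0.264, 0.539, 0.231] pointing down, gripper open.
Joint ranges: [-2.99, 2.99], [-0.84, 1.86], [-1.1, 1.16], [-1.84, 2.11], [-1.51, 1.56], [-3.14, 3.14]. Speed limits (rad/s): [2.22, 2.22, 2.57, 3.14, 3.14, 3.14].

INTERFACE

Orientations are given as [roll, pitch, yaw] about the fixed x, y, z axes, in that order (R = Rz(yaw) Ry(pitch) Rx(roll)).
In Python, from plant import bot, camera gives the robot as it stands. The module is installed in compiled form; this text tells all that it offers. Calls block until the motion is done:
- bot.reach(position, orientation): joint-space move of the TCP to a pose.
- bot.line_to(position, frame=None, speed=0.15): straight line of the TCP; frame=None keeps the orientation; speed is the mean speed in m/s.
- bot.move_j(angles): joint-space move.
- bot.grip(opening, force=None): finger opening in m; force is the grip in N (None keeps the last); returns when the fingers have stopped.
- bot.wait(seconds).
- bot.inverse_kinematics(position, orientation): joint angles nearest the present ones, or None.
- camera(name): name is "side" or "top" or "wrist"; returns a dict with "pixels" (400x640x3 uint8, red, green, blue), "range_z" (400x640 float32, m along the optical axis (not along the pixel's ray), 0 where there is no reading), "fx", "fy", "cx", "cy" (pixels), "D" ([k1, k2, p1, p2, k3] as OpenCV has them; the pictures are not rectified), "world_from_camera" (4x4, takes a point from camera to world coordinates); the wrist camera has in their place "T_tool_cam" (4x4, takes a point from camera to tool coordinates, whose origin is the TCP and whose axes are the tool frame's). Camera axes: x right, y down, z forward; pixel columns grow to the right and rows downward; lengths in m; the calibration is good to about 2 mm. A picture is of the moment at which its call begins: read the wrist's pose just before it.
A pose or a line that the arm cannot do raises bot.MotionError and nothing moves.
- bot.hand_in(): hands the job in, once; it reports no verdict.
Readings, each from a call of its own:
- bot.current_time_s(): time.
- bot.current_joint_positions(): joint angles.
- bot.current_qd(): joint speeds.
- bot.current_tau(): joint torques, N m.
- bot.current_tcp_pos(): TCP position.
- bot.current_orientation(): TCP orientation.
- bot.current_force(): force on the tool from outside, world axes, zero at the start.
- bot.current_moment(): the same for the moment, N m.
- bot.current_gripper_width(): finger opening in m.
Only numpy, scipy, OpenCV 4.12 (cv2) and the standard library are available. Lean on these libraries where they do the work, as an engineer would, in place of code of your own. Each camera call takes 0.05 s, during which the arm holds its last target. There are 200 camera calls.

## Working session

There is one attempt and no reset: what is moved stays moved. The work goes in short steps, each a Python script; the robot and the scene stay as the last script left them, time stands still between calls to the robot, and variables do not carry over. Pictures are saved under pics/ and viewed, about 8 in all and at most 12, crops included, and the job is handed in when it is done.

```bash
mkdir -p pics; cat > h.py <<'E'
import numpy as np, cv2
from plant import bot, camera
def shot(name):
    c=camera(name); c['K']=np.array([[c['fx'],0,c['cx']],[0,c['fy'],c['cy']],[0,0,1]]); return c
def save(c,fn,crop=None,s=1):
    im=c['pixels'][:,:,::-1]
    if crop: im=im[crop[1]:crop[3],crop[0]:crop[2]]
    cv2.imwrite('pics/'+fn,cv2.resize(im,None,fx=s,fy=s,interpolation=cv2.INTER_CUBIC))
def cloud(c,T=None):
    """world point per pixel from depth (400x640x3)"""
    T=c['world_from_camera'] if T is None else T
    v,u=np.mgrid[0:400,0:640]
    p=cv2.undistortPoints(np.stack([u,v],-1).reshape(-1,1,2).astype(np.float64),c['K'],np.array(c['D'])).reshape(400,640,2)
    z=c['range_z'].astype(float)
    P=np.concatenate([p*z[...,None],z[...,None]],-1)
    W=P@T[:3,:3].T+T[:3,3]; W[z==0]=np.nan
    return W
def ray(c,uv,h,T=None):
    T=c['world_from_camera'] if T is None else T
    p=cv2.undistortPoints(np.array(uv,float).reshape(-1,1,2),c['K'],np.array(c['D'])).reshape(-1,2)
    d=np.c_[p,np.ones(len(p))]@T[:3,:3].T; o=T[:3,3]
    return o+d*((h-o[2])/d[:,2])[:,None]
E
python3 - <<'E'
from h import *
t=shot('top'); s=shot('side')
save(t,'top.png'); save(s,'side.png')
np.savez('t.npz',W=cloud(t),px=t['pixels']); np.savez('s.npz',W=cloud(s),px=s['pixels'])
print(t['world_from_camera'],s['world_from_camera'],bot.current_orientation())
E
```

```text
[[ 0.01260498 -0.99077255  0.13494765  0.23358681]
 [-0.99991415 -0.01297243 -0.00184391  0.06518431]
 [ 0.0035775  -0.13491282 -0.99085101  1.76714043]
 [ 0.          0.          0.          1.        ]] [[ 0.93133695 -0.23664185  0.27678894  0.18869917]
 [-0.36378659 -0.63894161  0.67780008 -0.60810322]
 [ 0.0164561  -0.73195236 -0.68115706  0.7753844 ]
 [ 0.          0.          0.          1.        ]] [-3.14132734e+00  1.21658490e-03  1.11599054e+00]
```

View pics/top.png

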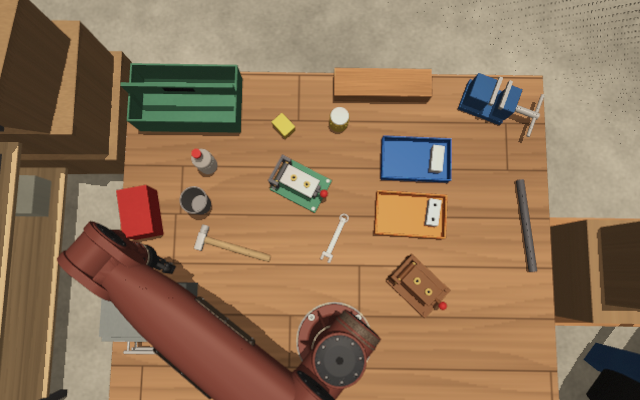

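View pics/side.png

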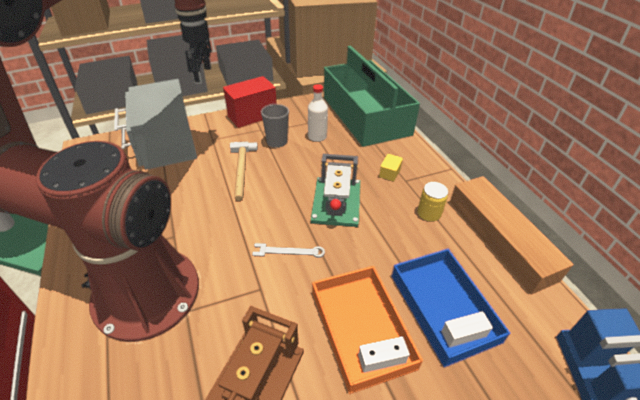

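Top view candidates:
- **Jig:** green jig at (300,183) with its red knob at (324,194). The brown look-alike at (418,285), knob (443,306), is not the one.
- **Tray:** orange tray at (410,215) with the finished block at (433,212), free part on its left. The blue tray at (415,160) is not used.

The green jig and the orange tray match the description. Next I measure both.

```bash
python3 - <<'E'
from h import *
out={}
for n in ['top','side']:
    c=shot(n); W=cloud(c); hsv=cv2.cvtColor(c['pixels'],cv2.COLOR_RGB2HSV); H,S,V=[hsv[...,i].astype(int) for i in range(3)]
    if n=='top': save(c,'jigtop.png',(255,140,345,225),6)
    roi=(W[...,0]>0.3)&(W[...,0]<0.95)
    box=np.zeros((400,640),bool)
    if n=='top': box[140:225,255:345]=1
    else: box[140:235,295:375]=1
    def rect(m,name,frac=.0):
        P=W[m]; P=P[~np.isnan(P[:,0])]; 
        (cx,cy),(w,h),a=cv2.minAreaRect(P[:,:2].astype(np.float32)); print(n,name,len(P),'c',round(cx,4),round(cy,4),'wh',round(w,4),round(h,4),'ang',round(a,2),'zmed',np.round(np.median(P[:,2]),4))
    g=box&(H>45)&(H<90)&(S>80)&(W[...,2]<0.03); g=cv2.morphologyEx(g.astype(np.uint8),cv2.MORPH_OPEN,np.ones((2,2)))>0
    rect(g,'base')
    m=g.astype(np.uint8); ys,xs=np.nonzero(m); 
    # ray-based rect from base contour at z=.016
    Q=ray(c,np.c_[xs,ys],0.016); print('  ray base',cv2.minAreaRect(Q[:,:2].astype(np.float32)))
    r=box&((H<6)|(H>173))&(S>150)&(V>90); ys,xs=np.nonzero(r); uv=[(xs.min()+xs.max())/2,(ys.min()+ys.max())/2]; print('  knob px',uv,len(xs),'ray z.08',ray(c,[uv],0.08), np.nanmedian(W[r],0))
    lf=box&(W[...,2]>0.065)&(W[...,2]<0.1)&(S<70)&(V>120); rect(lf,'leaf')
    o=(H>8)&(H<18)&(S>200)&(V>150)&(W[...,2]>0.035)&(W[...,2]<0.055)&roi
    o=cv2.morphologyEx(o.astype(np.uint8),cv2.MORPH_CLOSE,np.ones((3,3)))
    k,l,st,_=cv2.connectedComponentsWithStats(o); i=1+np.argmax(st[1:,4]); rect(l==i,'tray'); print(st[i])
    ys,xs=np.nonzero(l==i); print('  ray tray',cv2.minAreaRect(ray(c,np.c_[xs,ys],0.045)[:,:2].astype(np.float32)))
E
```

```text
top base 664 c 0.5219 0.1085 wh 0.1563 0.125 ang 62.91 zmed 0.0152
  ray base ((0.5206030607223511, 0.10887612402439117), (0.15743006765842438, 0.12542597949504852), 62.846134185791016)
  knob px [np.float64(323.5), np.float64(193.5)] 45 ray z.08 [[0.48848481 0.04056227 0.08      ]] [0.48855669 0.04228072 0.08910924]
top leaf 672 c 0.5371 0.1354 wh 0.1618 0.0948 ang 60.48 zmed 0.0855Traceback (most recent call last):
  File "<stdin>", line 22, in <module>
    return _wrapfunc(a, 'argmax', axis=axis, out=out, **kwds)
    return bound(*args, **kwds)
ValueError: attempt to get argmax of an empty sequence
```

View pics/jigtop.png

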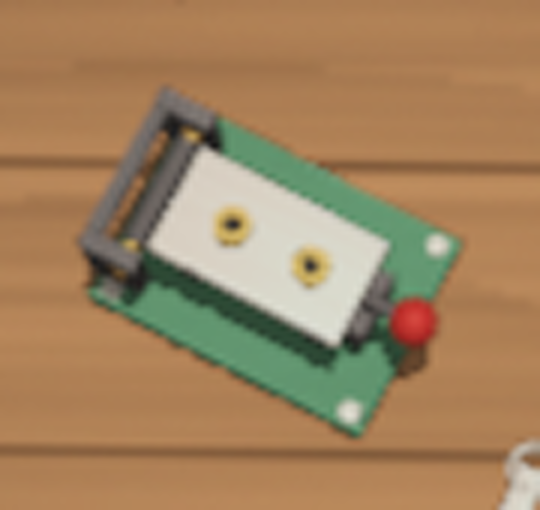

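The crop confirms the choice: green base, pale leaf with two gold bushings, lugs at the upper left, and the red knob at crop (414,322), which is top pixel (324,194). Next I finish the tray and the side view.

```bash
python3 - <<'E'
from h import *
for n in ['top','side']:
    c=shot(n); W=cloud(c); hsv=cv2.cvtColor(c['pixels'],cv2.COLOR_RGB2HSV); H,S,V=[hsv[...,i].astype(int) for i in range(3)]
    ctr=(216,385) if n=='top' else (300,350)
    print(n,'tray floor hsv',hsv[ctr],W[ctr])
    h0=hsv[ctr].astype(int)
    box=np.zeros((400,640),bool); tb=box.copy()
    if n=='top': box[140:225,255:345]=1; tb[180:250,365:455]=1
    else: box[140:235,295:375]=1; tb[255:395,300:425]=1
    o=tb&(abs(H-h0[0])<=4)&(S>190)
    o=cv2.morphologyEx(o.astype(np.uint8),cv2.MORPH_OPEN,np.ones((2,2)))>0
    oz=o&(W[...,2]>0.03)
    for nm,m in (('all',o),('rim',oz)):
        P=W[m]; P=P[~np.isnan(P[:,0])]; print(nm,len(P),cv2.minAreaRect(P[:,:2].astype(np.float32)))
    ys,xs=np.nonzero(oz); 
    if len(xs): print(' ray rim',cv2.minAreaRect(ray(c,np.c_[xs,ys],0.045)[:,:2].astype(np.float32)))
    fb=tb&(S<60)&(V>140)&(W[...,2]>.03); P=W[fb]; print('finished',cv2.minAreaRect(P[:,:2].astype(np.float32)),np.median(P[:,2]))
    if n=='side':
        r=box&((H<6)|(H>173))&(S>150)&(V>90); ys,xs=np.nonzero(r); uv=[(xs.min()+xs.max())/2,(ys.min()+ys.max())/2]; print('knob',uv,len(xs),ray(c,[uv],0.08),np.nanmedian(W[r],0))
        g=box&(H>45)&(H<90)&(S>80)&(W[...,2]<0.03);ys,xs=np.nonzero(g); print(g.sum(),cv2.minAreaRect(ray(c,np.c_[xs,ys],0.016)[:,:2].astype(np.float32)))
    lf=box&(W[...,2]>0.07)&(W[...,2]<0.1)&(S<45)&(V>150); k,l,st,ce=cv2.connectedComponentsWithStats(lf.astype(np.uint8)); i=1+np.argmax(st[1:,4]); P=W[l==i]; print('leaf',len(P),cv2.minAreaRect(P[:,:2].astype(np.float32)),np.median(P,0))
E
```

```text
top tray floor hsv [ 17 153 214] [ 0.42350452 -0.17634102  0.00251354]
all 0 ((0.0, 0.0), (0.0, 0.0), 0.0)
rim 0 ((0.0, 0.0), (0.0, 0.0), 0.0)
finished ((0.4366937577724457, -0.33734044432640076), (0.04033572971820831, 0.09055733680725098), 80.75121307373047) 0.04407925330042928
leaf 610 ((0.5325856804847717, 0.12231821566820145), (0.12164057791233063, 0.06711065769195557), 62.35279083251953) [0.53204434 0.12076793 0.0856737 ]
side tray floor hsv [ 15 166 247] [ 0.43537025 -0.18894602  0.00942909]
all 0 ((0.0, 0.0), (0.0, 0.0), 0.0)
rim 0 ((0.0, 0.0), (0.0, 0.0), 0.0)
finished ((0.43909576535224915, -0.335530549287796), (0.04118197038769722, 0.09017641842365265), 81.5400619506836) 0.04477376625099505
knob [np.float64(335.0), np.float64(204.0)] 93 [[0.49278338 0.04229142 0.08      ]] [0.49027732 0.03542253 0.08774513]
1057 ((0.5919668078422546, 0.20746885240077972), (0.41725823283195496, 0.14029976725578308), 56.19326400756836)
leaf 620 ((0.5352131724357605, 0.1253594160079956), (0.12780630588531494, 0.06557817757129669), 63.7786865234375) [0.53267192 0.11872    0.08603826]
```

```bash
cat >> h.py <<'E'
from math import pi,cos,sin
J=np.array([0.5316,0.121]); A=np.deg2rad(62.5)
def jig(x,y,z): 
    return np.array([J[0]+x*cos(A)-y*sin(A),J[1]+x*sin(A)+y*cos(A),z])
def leafpt(th): # knob centre
    return jig(.07-.16*cos(th),0,.08+.16*sin(th))
def toolT():
    from scipy.spatial.transform import Rotation as R
    T=np.eye(4); T[:3,:3]=R.from_euler('xyz',bot.current_orientation()).as_matrix(); T[:3,3]=bot.current_tcp_pos(); return T
E
python3 - <<'E'
from h import *
for n in ['top','side']:
    c=shot(n); W=cloud(c); hsv=cv2.cvtColor(c['pixels'],cv2.COLOR_RGB2HSV); H,S,V=[hsv[...,i].astype(int) for i in range(3)]
    tb=np.zeros((400,640),bool)
    if n=='top': tb[185:245,368:452]=1
    else: tb[262:392,305:425]=1
    m=(tb&(W[...,2]>0.036)&(W[...,2]<.06)&(S>120)); P=W[m]
    ys,xs=np.nonzero(m)
    print(n,len(P),cv2.minAreaRect(P[:,:2].astype(np.float32)),cv2.minAreaRect(ray(c,np.c_[xs,ys],0.045)[:,:2].astype(np.float32)))
D=np.array([0,0,.022])
for yaw in (A+pi/2,A-pi/2):
    print('yaw',yaw)
    for th in (0,.5,1,1.5,1.95):
        p=leafpt(th)-D; print(np.round(p,3),np.round(bot.inverse_kinematics(p,[pi,0,yaw]),2) if bot.inverse_kinematics(p,[pi,0,yaw]) is not None else None)
    for p in (leafpt(1.95)+[0,0,.05],jig(0,0,.03),jig(0,0,.3),[.43,-.23,.01],[.43,-.23,.25]):
        q=bot.inverse_kinematics(p,[pi,0,yaw]); print(np.round(p,3),None if q is None else np.round(q,2))
E
```

```text
top 381 ((0.4293195605278015, -0.2602788209915161), (0.24089892208576202, 0.15085870027542114), 87.00544738769531) ((0.4287239909172058, -0.25973212718963623), (0.2406558245420456, 0.15059232711791992), 86.7513656616211)
side 1448 ((0.48042309284210205, -0.2612835764884949), (0.24090223014354706, 0.2485852688550949), 86.34626007080078) ((0.4773760437965393, -0.2630274295806885), (0.24248455464839935, 0.24510520696640015), 86.33767700195312)
yaw 2.6616271092913526
[0.49  0.041 0.058] [-0.18 -0.19 -0.5   1.26  0.   -1.27]
[0.499 0.059 0.135] [-0.14 -0.19 -0.37  1.4   0.   -1.23]
[0.524 0.106 0.193] [-0.04 -0.1  -0.18  1.49  0.   -1.14]
[0.559 0.173 0.218] [ 0.08  0.06  0.02  1.54  0.   -1.01]
[0.591 0.236 0.207] [ 0.17  0.21  0.17  1.53  0.   -0.92]
[0.591 0.236 0.279] [ 0.17  0.24  0.33  1.66  0.   -0.92]
[0.532 0.121 0.03 ] [-0.02  0.   -0.38  1.19  0.   -1.11]
[0.532 0.121 0.3  ] [-0.02 -0.04  0.08  1.69  0.   -1.11]
[ 0.43 -0.23  0.01] [-0.76 -0.16 -0.57  1.16  0.   -1.85]
[ 0.43 -0.23  0.25] [-0.76 -0.23 -0.19  1.61  0.   -1.85]
yaw -0.4799655442984405
[0.49  0.041 0.058] [-0.18 -0.19 -0.5   1.26  0.    1.87]
[0.499 0.059 0.135] [-0.14 -0.19 -0.37  1.4   0.    1.91]
[0.524 0.106 0.193] [-0.04 -0.1  -0.18  1.49  0.    2.01]
[0.559 0.173 0.218] [0.08 0.06 0.02 1.54 0.   2.13]
[0.591 0.236 0.207] [0.17 0.21 0.17 1.53 0.   2.22]
[0.591 0.236 0.279] [0.17 0.24 0.33 1.66 0.   2.22]
[0.532 0.121 0.03 ] [-0.02  0.   -0.38  1.19  0.    2.03]
[0.532 0.121 0.3  ] [-0.02 -0.04  0.08  1.69  0.    2.03]
[ 0.43 -0.23  0.01] [-0.76 -0.16 -0.57  1.16  0.    1.29]
[ 0.43 -0.23  0.25] [-0.76 -0.23 -0.19  1.61  0.    1.29]
```

Tray centre is (0.429,-0.260) with yaw about -3°, and the rim rectangle of 241x151 mm matches. Jig origin is (0.532,0.121) with yaw about 62.5°. Next I move over the knob and check with the wrist camera.

```bash
python3 - <<'E'
from h import *
bot.reach(leafpt(0)+[0,0,.16],[pi,0,A-pi/2])
bot.grip(.06)
T=toolT(); c=shot('wrist'); T=T@np.array(c['T_tool_cam']); save(c,'w1.png')
W=cloud(c,T); hsv=cv2.cvtColor(c['pixels'],cv2.COLOR_RGB2HSV); H,S,V=[hsv[...,i].astype(int) for i in range(3)]
r=((H<6)|(H>173))&(S>150)&(V>80)
k,l,st,ce=cv2.connectedComponentsWithStats(r.astype(np.uint8)); i=1+np.argmax(st[1:,4]); print(st[i],ce[i])
print('knob ray',ray(c,[ce[i]],.08,T),'top depth pt',np.nanmax(W[l==i][:,2]),'expected',leafpt(0))
lf=(W[...,2]>0.08)&(W[...,2]<0.1)&(S<60)&(V>120)
k,l,st,ce=cv2.connectedComponentsWithStats(lf.astype(np.uint8)); i=1+np.argmax(st[1:,4]); print(st[i],cv2.minAreaRect(W[l==i][:,:2].astype(np.float32)))
print(bot.current_time_s(),bot.current_force(),T[:3,3])
E
```

```text
[  55  272   84   59 1155] [105.26753247 299.09090909]
knob ray [[0.17726421 0.03221786 0.08      ]] top depth pt 0.031332126850856734 expected [0.49004262 0.04116903 0.08      ]
[ 286   17   73  149 8309] ((0.5306206941604614, 0.11885519325733185), (0.13463625311851501, 0.06627169251441956), 62.969322204589844)
2.75 [-0.51082134  0.5845721  -0.25419447] [0.52957344 0.1171122  0.38305207]
```

View pics/w1.png

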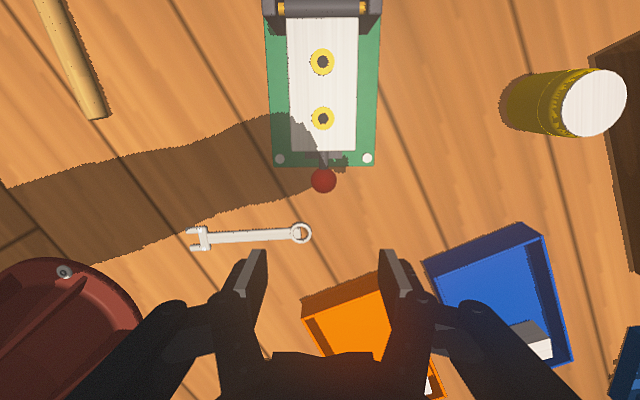

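The wrist view shows the green jig with the knob at (323,180), in shadow and between the fingers' columns. My red mask picked up the robot's base at (105,299) instead. I'll re-ray at the knob, then descend and grip.

```bash
python3 - <<'E'
from h import *
T=toolT(); c=shot('wrist'); T=T@np.array(c['T_tool_cam'])
hsv=cv2.cvtColor(c['pixels'],cv2.COLOR_RGB2HSV); H,S,V=[hsv[...,i].astype(int) for i in range(3)]
r=(((H<6)|(H>173))&(S>150)&(V>60)).astype(np.uint8); r[:, :300]=0; r[:,345:]=0; r[:160]=0; r[200:]=0
ys,xs=np.nonzero(r); uv=[(xs.min()+xs.max())/2,(ys.min()+ys.max())/2]
k=ray(c,[uv],.08,T)[0]; e=leafpt(0); print(uv,len(xs),k,e)
d=(k-e)/2 if np.linalg.norm(k-e)<.008 else 0*e
bot.line_to(e+d-[0,0,.022],speed=.12)
print(bot.current_force())
bot.grip(.02,force=30); print('w',bot.current_gripper_width(),bot.current_tcp_pos(),bot.current_force(),bot.current_time_s())
E
```

```text
[np.float64(323.0), np.float64(180.5)] 382 [0.49171526 0.0426364  0.08      ] [0.49004262 0.04116903 0.08      ]
[ 0.33061025  0.41595355 -0.01516289]
w 0.026191286888416425 [0.49143823 0.04170974 0.05851951] [ 0.95388876 -1.8600292   2.98707685] 4.8667
```

```bash
python3 - <<'E'
from h import *
off=np.array(bot.current_tcp_pos())-leafpt(0)
for th in (.15,.3):
    bot.line_to(leafpt(th)+off,speed=.08); print(th,np.round(bot.current_force(),2),round(bot.current_gripper_width(),4))
T=toolT(); c=shot('wrist'); save(c,'w2.png'); print(bot.current_time_s())
E
```

```text
0.15 [ 2.42 -1.53 -3.18] 0.0262
0.3 [ 2.07 -2.06 -4.02] 0.026
5.825
```

View pics/w2.png

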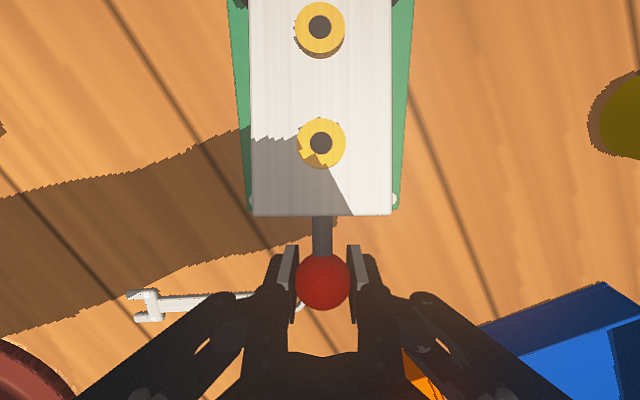

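The ball, at (322,282), is held in the middle of the pads and the leaf is lifting at about 4 N. I continue over the arc.

```bash
python3 - <<'E'
from h import *
off=np.array(bot.current_tcp_pos())-leafpt(.3)
for th in np.linspace(.45,1.92,11):
    bot.line_to(leafpt(th)+off,speed=.1); f=np.array(bot.current_force()); print(round(th,2),np.round(f,1),round(bot.current_gripper_width(),4))
    if np.linalg.norm(f)>25: print('high'); break
print(bot.current_time_s())
E
```

```text
0.45 [ 0.9 -0.9 -2.4] 0.0257
0.6 [-1.  -2.8 -1.7] 0.026
0.74 [-3.3 -1.9 -1.5] 0.0258
0.89 [-5.5 -0.1 -1.1] 0.0258
1.04 [-6.4  0.3  0.1] 0.0262
1.18 [-7.1  1.5  0.5] 0.0258
1.33 [-7.4  1.8  0.7] 0.0262
1.48 [-8.5  3.4  2. ] 0.026
1.63 [-10.2   3.6   4. ] 0.026
1.77 [-10.5   5.6   3.3] 0.026
1.92 [-11.7   6.    4.6] 0.0261
10.0417
```

```bash
python3 - <<'E'
from h import *
bot.grip(.06); bot.wait(.3); print(np.round(bot.current_force(),2))
p=np.array(bot.current_tcp_pos()); bot.line_to(p+[0,0,.07],speed=.15)
bot.line_to(jig(-.03,0,.28),speed=.25)
c=shot('side'); save(c,'s2.png',(270,120,430,240),5)
T=toolT(); w=shot('wrist'); T=T@np.array(w['T_tool_cam']); save(w,'w3.png'); W=cloud(w,T); np.savez('w3.npz',W=W,px=w['pixels'],T=T)
print(bot.current_time_s())
E
```

```text
[-0.5   0.83  0.25]
12.2583
```

View pics/s2.png

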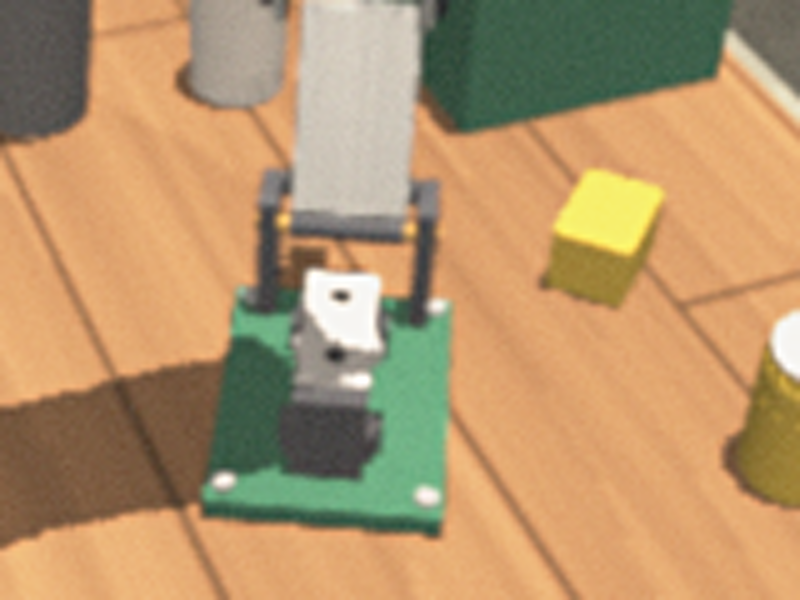

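View pics/w3.png

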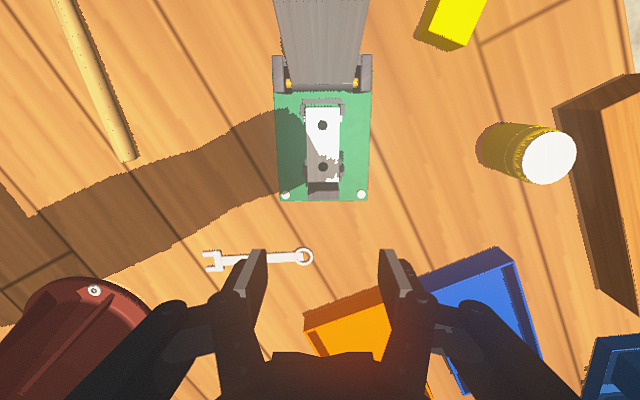

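The side crop shows the leaf standing up and back on its stop, with no fingers near it, and the drilled block uncovered. In the wrist view the block is at about (322,145). I measure its top face from that shot, then grasp.

```bash
python3 - <<'E'
from h import *
d=np.load('w3.npz'); W=d['W']; px=d['px']
m=np.zeros((400,640),bool); m[95:200,290:355]=1
m&=(W[...,2]>.060)&(W[...,2]<.08)
k,l,st,ce=cv2.connectedComponentsWithStats(m.astype(np.uint8)); i=1+np.argmax(st[1:,4]); m=l==i
P=W[m]; print(st[i],cv2.minAreaRect(P[:,:2].astype(np.float32)),np.median(P,0),jig(0,0,0.068))
E
```

```text
[ 306  108   34   75 2465] ((0.5324476957321167, 0.12193095684051514), (0.08978883922100067, 0.03995878994464874), 62.98741912841797) [0.53349359 0.12471537 0.06862892] [0.5316 0.121  0.068 ]
```

```bash
python3 - <<'E'
from h import *
p=np.array([.5324,.1219]); yaw=np.deg2rad(63-90)
bot.grip(.07)
bot.reach([*p,.14],[pi,0,yaw])
bot.line_to([*p,.029],speed=.1); print(np.round(bot.current_force(),2))
bot.grip(.03,force=60); print('w',bot.current_gripper_width(),np.round(bot.current_force(),2))
bot.line_to([*p,.06],speed=.06); print('w',bot.current_gripper_width(),np.round(bot.current_force(),2))
bot.line_to([*p,.20],speed=.15); print('w',bot.current_gripper_width(),np.round(bot.current_force(),2),bot.current_tcp_pos(),bot.current_time_s())
w=shot('wrist'); save(w,'w4.png')
E
```

```text
[ 0.78 -0.32  0.61]
w 0.03919740268546633 [-1.65 -0.4   5.32]
w 0.039356460501439296 [ 0.17 -0.28 -4.81]
w 0.03950976564163976 [-0.56 -0.67 -3.51] [0.53184737 0.12190676 0.19876028] 16.5333
```

View pics/w4.png

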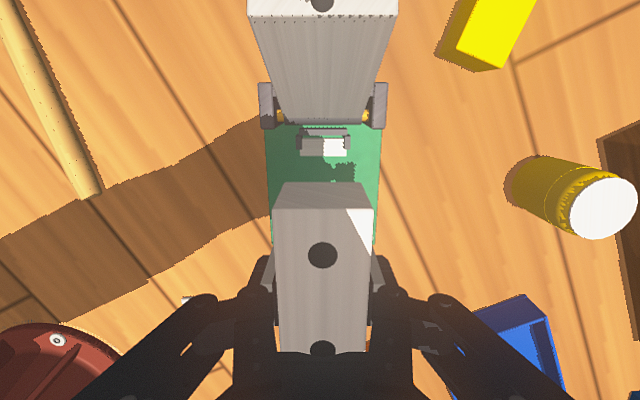

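The block is held squarely in the jaws, with its hole at (322,255). Its measured width is 39.5 mm, the lift force matches 0.4 kg, and the leaf is still open. I go to the tray and lower with contact sensing.

```bash
python3 - <<'E'
from h import *
p=np.array([.431,-.223]); ty=np.deg2rad(-3.1)
bot.reach([*p,.18],[pi,0,ty-pi/2])
print(bot.current_tcp_pos(),bot.current_orientation(),bot.current_gripper_width(),np.round(bot.current_force(),2))
bot.line_to([*p,.03],speed=.12); bot.line_to([*p,.013],speed=.04); bot.wait(.2)
f0=bot.current_force()[2]; z=.013; print('f0',f0)
while z>.001:
    z-=.001; bot.line_to([*p,z],speed=.02); bot.wait(.05); f=bot.current_force()[2]
    print(round(z,3),round(bot.current_tcp_pos()[2],4),round(f,2))
    if f-f0>5: break
c=shot('top'); save(c,'t2.png',(355,125,465,250),5); print(bot.current_time_s())
E
```

```text
[ 0.4314188  -0.22231974  0.18005359] [-3.14137953e+00  2.37088303e-04 -1.62301796e+00] 0.03932080681150697 [-0.17  0.37 -3.93]
f0 -3.892627592690475
0.012 0.012 -4.77
0.011 0.0109 -4.25
0.01 0.0099 -4.25
0.009 0.009 -3.99
0.008 0.008 -4.11
0.007 0.007 -4.58
0.006 0.0066 5.83
22.2583
```

View pics/t2.png

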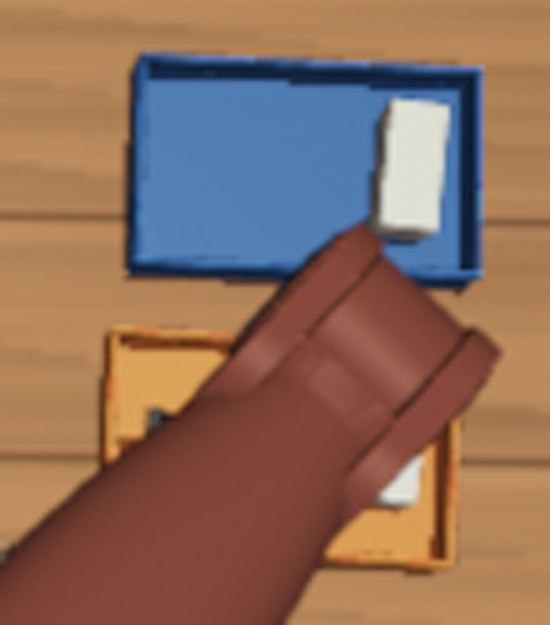

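Contact came at z = 0.0066, where floor contact was expected, and the arm hides the block in the top view. I release, retreat and check.

```bash
python3 - <<'E'
from h import *
bot.grip(.06); bot.wait(.2); print(np.round(bot.current_force(),2))
p=np.array(bot.current_tcp_pos()); bot.line_to([p[0],p[1],.2],speed=.15)
bot.line_to([.38,-.05,.25],speed=.25) 
c=shot('side'); W=cloud(c); save(c,'s3.png',(240,80,500,395),1.9)
S=cv2.cvtColor(c['pixels'],cv2.COLOR_RGB2HSV)[...,1]
m=(W[...,2]>.04)&(W[...,2]<.06)&(S<60)&(W[...,0]>.37)&(W[...,0]<.5)&(W[...,1]<-.16)&(W[...,1]>-.37)
k,l,st,ce=cv2.connectedComponentsWithStats(m.astype(np.uint8))
for i in range(1,k):
    if st[i,4]>100: P=W[l==i]; print(st[i],cv2.minAreaRect(P[:,:2].astype(np.float32)),np.percentile(P[:,2],[5,50,95]))
print(bot.current_time_s(),np.round(bot.current_force(),2))
E
```

```text
[-0.43 -0.39 -0.03]
[334 292  45  28 726] ((0.4318203926086426, -0.22385887801647186), (0.042168907821178436, 0.08882418274879456), 86.66828918457031) [0.04263927 0.04533006 0.04760026]
[360 337  49  29 924] ((0.4392872452735901, -0.3349425494670868), (0.04176562279462814, 0.08997549116611481), 82.24043273925781) [0.04226296 0.04484873 0.04719042]
25.1833 [ 0.66 -0.15  0.96]
```

View pics/s3.png

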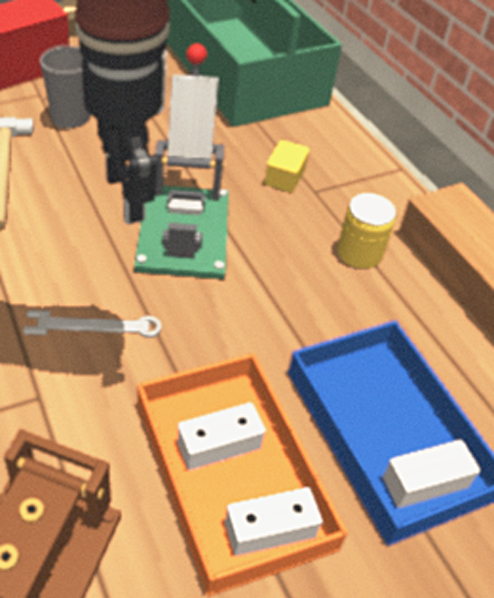

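The drilled block lies flat beside the finished one, at crop (221,435), with its top at 45 mm, which is the floor plus 40. The leaf stands open with its knob at crop (197,53). The gripper is clear of everything, so I hand in.

```bash
python3 -c "
from plant import bot
bot.hand_in()"
```

```text
the job is handed in; nothing more can be done
```

I swung the green jig's leaf over its balance point and released it at about 1.92 rad. I then moved the drilled block to the free part of the orange tray and handed the job in at about 25 s of the 54 s allowed. The hand-in reports no verdict.

**Last checks:**
- **Leaf:** it stands open by itself in the last side picture. I saw this in the pictures only and did not measure the angle.
- **Block:** it was lowered to a felt contact of about 10 N, then let go. Its centre is at (0.432, -0.224), about 36 mm from the tray's centre towards the free end, and it lies in line with the tray. Its top is 45 mm above the bench, so it is flat on the floor.
- **Finished block:** it is within about 2 mm of where it was before, which is measurement noise.
- **Bystanders:** those visible in the last picture look unmoved, but I did not measure them. The white bottle was hidden behind the arm in that view.
- **Robot:** the gripper is clear, and the tool force is about 1 N, which is sensor noise.

**What disagreed:**
- **Sideways force:** it rose to about 13 N near the end of the swing, because my first jig heading was about 0.5° off. I corrected it to 63° for the block grasp.
- **Red mask:** my first wrist-camera mask picked up the robot's base instead of the knob. I caught this before moving in.

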